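# Cap the ginger jar in the condiment box

### The arm

A 7-joint arm with a two-finger parallel gripper is mounted at the origin on the work surface. World frame = base frame: x ahead of the robot, y to its left, z up, the work surface at z = 0. Lengths are in m, angles in rad, forces in N, time in s.
With the tool pointing down it reaches from about 0.425 to 0.925 m from the base axis. Payload 6.8 kg.
Tool frame: the origin (TCP) lies on the centre line of the jaws, within the pads' length; the fingertips stand 8 mm ahead of it and the grasp point (between the pads) lies 11 mm behind it (bot.tips_ahead is the distance from the TCP to the fingertips, in m); z points along the fingers, y is the line along which they close (so a half turn about z gives the same grasp; the last joint's range is limited). The gripper opens to 85 mm and grips with 20 to 120 N. Pads are 22 mm wide; open, the fingers measure 114 mm over their backs; the gripper's body (76 mm by 85 mm) begins 54 mm behind the grasp point. The pads swing forward as they close: fully open they stand 13 mm farther back than shut.
Start: joints at [-1.303, 0.477, 0.022, 1.555, -0.011, 1.109, -0.083], TCP at [0.248, 0.628, 0.239] pointing down, gripper open.
Joint ranges: [-2.96, 2.96], [-0.34, 2.1], [-1.41, 1.46], [0.24, 2.44], [-1.37, 4.51], [0.17, 1.92], [-2.96, 2.96]. Speed limits (rad/s): [2.39, 2.39, 3.14, 3.14, 3.14, 3.14, 3.14].

### API

Orientations are given as a unit quaternion [w, x, y, z].
In Python, from station import bot gives the robot as it stands.
- The arm moves only by the tool send_rows, never from a script. Its argument "deltas" is text: rows parted by semicolons, each of 4 numbers parted by spaces: the shift along the tool's x, y, z in m, then the turn about the tool's z in degrees. In form: x y z spin; .... A call has 1 to 5 rows; each row is the pose to reach, as a shift and turn from the pose commanded when the call began, along the tool's axes at that moment; what a row does not reach only later rows make up. A row lasts 1/10 s, in which the tool goes at most 50 mm and 8.59 degrees, less where a joint would pass 70% of its speed; a pose out of reach is approached as far as the arm can. A call with a gripper value outside its range is refused whole. "claw" is the opening, from 0 (shut) to 1 (fully open), set as the call begins (left out, the last holds). The fingers move at their own pace and stop on an object; "force" is the grip in N (left out, the last holds). Time passes only in rows, so rows that repeat a pose let the fingers close. It gives the time, the measured TCP pose, the force, the opening and the grip force at its end, in the units of the state.
- bot.get_obs(): the state, without advancing time (a new reading comes with each control period).
- bot.read_camera(name): name is "scene" or "top" or "wrist"; returns a dict with "img" (384x512x3 uint8, red, green, blue), "depth" (384x512 float32, m along the optical axis (not along the pixel's ray), 0 where there is no reading), "fx", "fy", "cx", "cy" (pixels), "camera_from_world" (4x4, takes a point from world to camera coordinates). Camera axes: x right, y up, looking along -z (the intrinsics and any distortion apply to the point x, -y, -z); pixel columns grow to the right and rows downward; lengths in m; the calibration is good to about 2 mm. A picture is of the moment at which its call begins.
- bot.hand_in(): hands the job in; it is judged then, once.
Trained networks look in a picture, given as the dict that the camera call returned (one of the last four; its "shot" number tells which), for a name from the list of things; names that differ only in an ending like _2 or _b are one class to them, and where a whole thing is asked for, a point or a joint stands for the part that bears it (a point fixed in the world has none). Each returns a list of dicts, best first, with "confidence" (0 to 1); they miss things now and then, are a little off and sometimes report something else, mostly with a low value. They report only what shows in the picture. A call takes as long as a camera call. They do not tell look-alikes from the thing itself.
- bot.masks_of(picture, query): "mask" (384x512 bool, what is visible of it).
- bot.landmark_of(picture, query): "xyz" ([x, y, z] in m, in world coordinates, good to about 4 mm: a listed point, or the origin of a listed thing).
The state is a dict: "t": time; "q": joint angles; "joint_vel": joint speeds; "joint_torque": joint torques, N m; "eef_pos": TCP position; "tool_rot": TCP orientation; "contact_force": force on the tool from outside, world axes, zero at the start; "torque": the same for the moment, N m; "gripper_width": opening from 0.0 (shut) to 1.0 (fully open); "grasp_force": force on a finger pad.
Only numpy, scipy, OpenCV 4.12 (cv2) and the standard library are available. Lean on these libraries where they do the work, as an engineer would, in place of code of your own. Each camera call takes 0.05 s, during which the arm holds its last target. There are 200 camera calls.

### The job

Close up the pickled ginger for the night: swing the clear lid of the condiment box right back to its stop, take the teal cap from the yellow board and set it on the open jar in the box, turn it backwards until its thread drops in, then screw it down fully home. Then shut the box's lid again, leaving the jar and the canister in their wells and the sauce bottle and brush cup where they are.

Things in the scene. Friction and masses are not known exactly. Their poses are not given: they have to be found in the camera images.
- lid (a joint): Hinge of the clear domed lid of the fixed steel condiment box (base 160 x 220 mm, 95 mm high). 0 = shut, grows as it opens, 1.75 rad = against its stop, leaning back past upright. The lid falls shut if let go below about 1 rad, and falls back to its stop and rests there beyond that. The hinge is damped; about 2 N at the handle raises it.
- lid_hinge (a point): Point midway along the lid's hinge line, 96 mm above the counter, over the back edge of the box. Its frame turns with the lid: y along the hinge line; with the lid shut, z is up and x points out of the box's back. The lid spans 160 mm from here to its front (-x), 220 mm along y, 86 mm in z.
- lid_handle (a point): Middle of the black round bar handle on the lid's front face: 12 mm thick, 96 mm free between its posts, parallel to the hinge, 42 mm off the face, 24 mm below the lid's top. In lid_hinge's frame at x -202, z +62 mm: it goes round the hinge line at 211 mm, from 158 mm above the counter (shut) over 307 to 283 mm (stop). Pinched from above, it turns in the grip as the lid swings.
- jar_rim (a point): Centre of the rim of the open glass jar of pink ginger; z up, x and y along its flat sides. The jar (550 g, 84 mm square, 134 mm tall with its neck) stands loose in one of the box's two square wells, which keep it from turning; with the lid open, its rim is 143 mm above the counter and 43 mm above the box's edge. Right-hand four-start thread, 30 mm lead, with moulded stops.
- jar_neck (a point): On the jar's axis 9 mm below the rim, where the thread starts; neck 63 mm across. Thread starts and the cap's four lugs are not marked. On top of the thread, turning forwards (clockwise from above) soon meets a stop; backwards, the cap may first slip 3 mm off a stop, then rises and, within a quarter turn in all, drops 7 mm, where a stop bars going further back. Then about 1.2 rad clockwise screws it home.
- cap_mid (a point): Centre of the teal cap, half-way up its 53 mm; z up, x along its grip bar. 130 g, skirt 80 mm in diameter and 27 mm high. It starts mouth down on the board, underside 15 mm above the counter. On the neck (0.8 mm side play) it first stands on the thread, cap_mid 12.5 to 17 mm above jar_rim; after the drop 9.5 to 10.5 mm; screwed home to its end stop 4.5 mm.
- cap_bar (a point): Middle of the moulded grip bar on the cap, 13.5 mm above cap_mid; the bar is 60 mm long (x), 20 mm wide (y), 26 mm high, upright on the cap's flat top, which lies 13 mm below this point. To turn the cap, keep the fingers loose about the bar (2 to 4 mm wider than it): then it can rise and drop by its own weight.
- canister_mid (a point): centre (60 mm up) of the square metal canister with a black lid, 84 mm square, 122 mm tall, loose in the other well; to be left alone
- sauce_mid (a point): centre (60 mm up) of the sauce bottle, 60 mm in diameter, 184 mm tall, loose on the counter; to be left alone
- cup_mid (a point): centre (45 mm up) of the white cup of brushes, 76 mm in diameter, 90 mm high, brushes up to 195 mm, loose on the counter; to be left alone
Things that resemble listed ones, but are neither listed nor needed, are in the scene too. Of the things like the part that bears cap_mid, leave any that is black or purple; of the rest the larger one is meant.

How it is judged:
By the outcome, as a careful person would: the job done as asked, in the order asked, and still so for the second after the job is handed in, with the robot touching nothing.
It also fails if it takes over 72 s, if anything falls off the work surface, if the arm or the gripper's body presses on something with over 40 N, if the wrist force passes 120 N, or if a joint passes its speed limit or range.

## Working session

There is one attempt and no reset: what is moved stays moved. The work goes in short steps, Python scripts to look and compute and a tool call to move; the robot and the scene stay as the last step left them, time stands still between calls to the robot, and variables do not carry over. Pictures are saved under pics/ and viewed, at most 12 in all, crops included, and the job is handed in when it is done.

Besides the shell and the picture viewer there is one more tool, called after "Request:" as a command line: name --argument value ..., lists and objects as JSON in quotes. send_rows: Moves the arm, as the interface text tells. Its arguments: {"type":"object","properties":{"deltas":{"type":"string"},"claw":{"type":"number"},"force":{"type":"number"}},"required":["deltas"]}

```bash
mkdir -p pics; ls; cat > h.py <<'E'
from station import bot
import numpy as np, cv2
def shot(n,name=None):
    p=bot.read_camera(n)
    if name: cv2.imwrite('pics/'+name,cv2.cvtColor(p['img'],cv2.COLOR_RGB2BGR))
    return p
def lm(p,qs):
    for q in qs:
        for d in bot.landmark_of(p,q)[:4]: print(q,np.round(d['xyz'],4),round(d['confidence'],2))
def cloud(p):
    d=p['depth'];v,u=np.indices(d.shape)
    c=np.stack([(u-p['cx'])/p['fx']*d,-(v-p['cy'])/p['fy']*d,-d,np.ones_like(d)],-1)
    w=c@np.linalg.inv(p['camera_from_world']).T
    return w[...,:3]
E
python3 - <<'E'
from h import *
o=bot.get_obs();print(o)
for n in ('scene','top'):
    p=shot(n,n+'0.png');print(n)
    lm(p,['lid_hinge','lid_handle','jar_rim','cap_mid','cap_bar','canister_mid','sauce_mid','cup_mid'])
a=cv2.imread('pics/scene0.png');b=cv2.imread('pics/top0.png')
cv2.imwrite('pics/both0.png',cv2.resize(np.hstack([a,b]),(800,300)))
E
```

```text
pics
{'t': 0.0, 'q': array([-1.30313108,  0.47782982,  0.02235947,  1.5564938 , -0.01149621,
        1.10931103, -0.08310142]), 'joint_vel': array([ 2.74857290e-05, -5.04688332e-04, -2.71318883e-04,  1.39937700e-03,
        1.36171791e-03, -8.94248538e-04,  1.10766464e-03]), 'joint_torque': array([ 1.58323005e-04, -5.96449220e+01,  1.60827778e+00, -2.81201130e+01,
        1.25066412e-02,  9.18955629e-03,  1.60478385e-05]), 'eef_pos': array([0.24752026, 0.62732957, 0.2382883 ]), 'tool_rot': array([-1.01237162e-04,  1.86777201e-01,  9.82401833e-01, -9.51383546e-04]), 'contact_force': array([ 0.69111995, -0.67901304,  0.45061915]), 'torque': array([0.01450597, 0.01058447, 0.03650043]), 'grasp_force': 0.0, 'gripper_width': 0.9988094889067523}
scene
lid_hinge [ 0.5416 -0.1728  0.0979] 0.97
lid_handle [0.526  0.0245 0.1566] 0.66
jar_rim [ 0.775  -0.1849  0.0442] 0.36
cap_mid [0.486  0.2596 0.0423] 0.91
cap_mid [0.4894 0.417  0.0199] 0.86
cap_mid [0.4048 0.4378 0.0208] 0.66
cap_mid [0.2914 0.2541 0.0289] 0.65
cap_bar [0.4907 0.4211 0.0311] 0.72
cap_bar [0.2949 0.2497 0.0376] 0.68
cap_bar [0.4809 0.2601 0.0538] 0.55
cap_bar [0.4084 0.4377 0.0239] 0.49
sauce_mid [0.7643 0.0549 0.0584] 0.87
cup_mid [ 0.7712 -0.1827  0.0425] 0.85
cup_mid [0.5238 0.0261 0.1575] 0.31
top
lid_handle [0.5269 0.0244 0.1568] 0.66
cap_mid [0.402  0.4353 0.019 ] 0.9
cap_mid [0.4796 0.2612 0.0369] 0.79
cap_mid [0.2889 0.25   0.0241] 0.77
cap_mid [0.4949 0.4239 0.0188] 0.61
cap_bar [0.4858 0.2593 0.0543] 0.86
cap_bar [0.2929 0.2532 0.0382] 0.75
cap_bar [0.4911 0.425  0.0273] 0.7
cap_bar [0.4063 0.4355 0.0307] 0.66
sauce_mid [0.7628 0.0562 0.0599] 0.83
cup_mid [ 0.7752 -0.1839  0.0455] 0.64
```

View pics/both0.png

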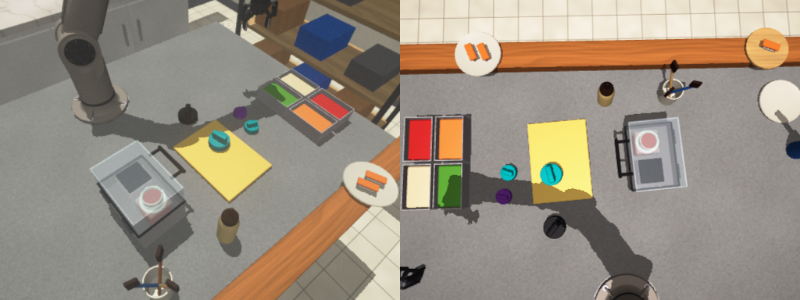

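View pics/top0.png

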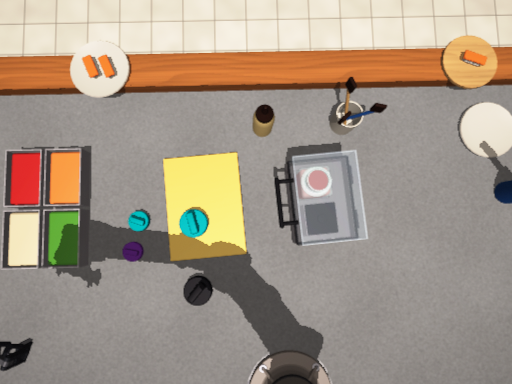

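The scene shows the box right of centre with its handle facing +y (top image about (283,205)), the jar at (317,181) and the canister at (321,218). The teal cap on the yellow board is at (193,222). Next I measure the handle and the bar direction.

```bash
cat >> h.py <<'E'
from scipy.spatial.transform import Rotation as R
def obs():
    o=bot.get_obs();q=o['tool_rot'];r=R.from_quat([q[1],q[2],q[3],q[0]]).as_matrix()
    return o,r
def plan(xyz,xdir=None):
    "delta to world xyz in tool axes; spin (deg) so tool x is along +-xdir(deg)"
    o,r=obs();d=r.T@(np.array(xyz)-o['eef_pos']);yaw=np.degrees(np.arctan2(r[1,0],r[0,0]))
    s=None
    if xdir is not None: s=-((xdir-yaw+90)%180-90)
    print('delta mm',np.round(d*1000,1),'spin',s,'yaw',round(yaw,2),'q7',round(o['q'][6],2))
E
python3 - <<'E'
from h import *
print('tips',bot.tips_ahead)
for n in ('top','scene'):
    p=shot(n);w=cloud(p)
    for q,pt,zr in (('lid_handle',(.5265,.0245),(.155,.17)),('cap_bar',(.486,.26),(.0645,.075))):
        xy=w[...,:2]; rad=.075 if q=='lid_handle' else .04
        m=(np.hypot(xy[...,0]-pt[0],xy[...,1]-pt[1])<rad)&(w[...,2]>zr[0]-.003)&(w[...,2]<zr[1])
        if q=='lid_handle': m&=(abs(w[...,1]-pt[1])<.03)
        P=w[m]
        if len(P)<8: print(q,'few',len(P));continue
        (vx,vy,cx,cy)=cv2.fitLine(P[:,:2].astype(np.float32),cv2.DIST_HUBER,0,.01,.01).ravel()
        rect=cv2.minAreaRect((P[:,:2]*1000).astype(np.float32))
        print(n,q,len(P),'dir',np.degrees(np.arctan2(vy,vx)),'c',cx,cy,'rect',np.round(rect[0],1),np.round(rect[1],1),round(rect[2],1),'z',np.percentile(P[:,2],[5,50,95]).round(4))
plan((.5265,.0245,.19),4.4)
E
```

```text
tips 0.008
top lid_handle 330 dir 2.075475 c 0.5283399 0.026513439 rect [524.6  17. ] [ 43.2 125.3] 89.1 z [0.1569 0.1611 0.1642]
top cap_bar 154 dir 16.697166 c 0.48143107 0.26071578 rect [481.4 261.1] [59.1 19.7] 16.2 z [0.0629 0.066  0.0688]
scene lid_handle 327 dir 3.89961 c 0.54726845 0.024275731 rect [528.7  13.1] [123.8  39.5] 3.5 z [0.1585 0.1628 0.165 ]
scene cap_bar 128 dir 16.9871 c 0.4846688 0.2581216 rect [484.2 260.1] [57.6 20.8] 15.0 z [0.0623 0.0675 0.0699]
delta mm [-480.8 -459.    49.3] spin -25.932441680996902 yaw 158.47 q7 -0.08
```

Request:
send_rows --deltas "-.032 -.031 0 -5.2; -.064 -.062 0 -10.4; -.096 -.092 0 -15.6; -.128 -.122 0 -20.8; -.160 -.153 0 -26" --claw 0.4

```text
t: 1.5
eef_pos: [0.3411, 0.4253, 0.2395]
tool_rot: [0.0, -0.041, 0.999, 0.0]
contact_force: [0.8, 0.3, 0.9]
gripper_width: 0.404
grasp_force: 0.0
```

```bash
python3 -c "
from h import *
plan((.5275,.0255,.19),4);print(bot.get_obs()['t'])"
```

```text
delta mm [-153.1 -413.7   49.4] spin 0.6839969414111238 yaw -175.32 q7 0.64
1.5
```

Request:
send_rows --deltas "-.017 -.046 0 0; -.034 -.092 0 .6; -.051 -.138 0 .6; -.068 -.184 0 .6; -.085 -.230 0 .6"

```text
t: 2.0
eef_pos: [0.4437, 0.2023, 0.2397]
tool_rot: [0.0, -0.034, 0.999, 0.0]
contact_force: [1.9, 0.5, -0.7]
gripper_width: 0.401
grasp_force: 0.0
```

Request:
send_rows --deltas "-.017 -.046 0.01 0; -.034 -.092 .02 0; -.051 -.138 .03 0; -.068 -.184 .045 0; -.068 -.184 .045 0"

```text
t: 2.5
eef_pos: [0.5242, 0.0178, 0.1932]
tool_rot: [-0.0, -0.029, 1.0, -0.002]
contact_force: [-0.3, -0.1, -0.6]
gripper_width: 0.397
grasp_force: 0.0
```

```bash
python3 - <<'E'
from h import *
p=shot('wrist','wrist1.png');lm(p,['lid_handle','lid_hinge'])
p=shot('top');lm(p,['lid_handle'])
plan((.5275,.0255,.15),4)
E
```

```text
lid_handle [0.526  0.0283 0.1529] 0.89
lid_hinge [0.5273 0.0275 0.1538] 0.7
delta mm [-4.2 -1.7 44.6] spin 0.007986256750427856 yaw -175.99 q7 1.56
```

View pics/wrist1.png

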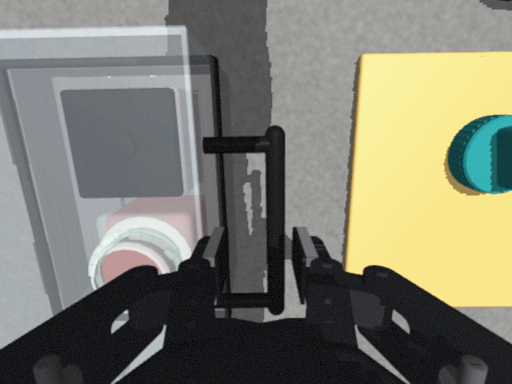

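Request:
send_rows --deltas "-.004 0 .015 0; -.004 0 .03 0; -.004 0 .045 0; -.004 0 .045 0; -.004 0 .045 0"

```text
t: 3.25
eef_pos: [0.5273, 0.0267, 0.1498]
tool_rot: [0.0, -0.035, 0.999, 0.0]
contact_force: [-0.6, 0.3, 1.6]
gripper_width: 0.397
grasp_force: 0.0
```

Request:
send_rows --deltas "0 0 0 0; 0 0 0 0; 0 0 0 0; 0 0 0 0" --claw 0 --force 40

```text
t: 3.65
eef_pos: [0.5278, 0.0276, 0.1504]
tool_rot: [0.001, -0.035, 0.999, 0.001]
contact_force: [-1.4, 5.5, 4.0]
gripper_width: 0.126
grasp_force: 39.0
```

```bash
python3 - <<'E'
from h import *
p=shot('wrist');lm(p,['lid_handle'])
p=shot('scene','scene2.png')
o,r=obs();print(o['eef_pos'],o['contact_force'],o['gripper_width'])
E
```

```text
lid_handle [0.5244 0.027  0.158 ] 0.91
[0.52778706 0.02758181 0.15039895] [-1.11431043  5.03409545  3.39738112] 0.12086555683028352
```

```bash
python3 -c "
import numpy as np
f0=np.radians(17.1)
for s in range(0,100,20):
    r=[]
    for k in range(1,6):
        a=f0+np.radians(s);b=f0+np.radians(s+4*k)
        r.append('0 %.3f %.3f 0'%(.211*(np.cos(b)-np.cos(a)),-.211*(np.sin(b)-np.sin(a))))
    print('; '.join(r))"
```

```text
0 -0.005 -0.014 0; 0 -0.011 -0.027 0; 0 -0.017 -0.041 0; 0 -0.025 -0.053 0; 0 -0.033 -0.065 0
0 -0.009 -0.011 0; 0 -0.019 -0.022 0; 0 -0.030 -0.032 0; 0 -0.042 -0.041 0; 0 -0.054 -0.050 0
0 -0.013 -0.008 0; 0 -0.026 -0.014 0; 0 -0.039 -0.020 0; 0 -0.053 -0.025 0; 0 -0.068 -0.029 0
0 -0.014 -0.003 0; 0 -0.029 -0.005 0; 0 -0.044 -0.005 0; 0 -0.059 -0.005 0; 0 -0.073 -0.004 0
0 -0.015 0.002 0; 0 -0.029 0.006 0; 0 -0.043 0.010 0; 0 -0.057 0.015 0; 0 -0.070 0.022 0
```

Request:
send_rows --deltas "0 -0.005 -0.014 0; 0 -0.011 -0.027 0; 0 -0.017 -0.041 0; 0 -0.025 -0.053 0; 0 -0.033 -0.065 0"

```text
t: 4.3
eef_pos: [0.5303, -0.0045, 0.2159]
tool_rot: [0.001, -0.035, 0.999, 0.002]
contact_force: [0.3, 7.5, 2.5]
gripper_width: 0.122
grasp_force: 39.0
```

Request:
send_rows --deltas "0 -0.009 -0.011 0; 0 -0.019 -0.022 0; 0 -0.030 -0.032 0; 0 -0.042 -0.041 0; 0 -0.054 -0.050 0"

```text
t: 4.8
eef_pos: [0.5344, -0.057, 0.2672]
tool_rot: [0.002, -0.036, 0.999, 0.003]
contact_force: [-2.7, 11.6, 11.6]
gripper_width: 0.123
grasp_force: 40.1
```

Request:
send_rows --deltas "0 -0.013 -0.008 0; 0 -0.026 -0.014 0; 0 -0.039 -0.020 0; 0 -0.053 -0.025 0; 0 -0.068 -0.029 0"

```text
t: 5.3
eef_pos: [0.5398, -0.1281, 0.296]
tool_rot: [0.003, -0.035, 0.999, 0.001]
contact_force: [1.0, 3.4, 5.2]
gripper_width: 0.121
grasp_force: 41.2
```

Request:
send_rows --deltas "0 -0.014 -0.003 0; 0 -0.029 -0.005 0; 0 -0.044 -0.005 0; 0 -0.059 -0.005 0; 0 -0.073 -0.004 0"

```text
t: 5.8
eef_pos: [0.5451, -0.2023, 0.2989]
tool_rot: [0.003, -0.034, 0.999, -0.0]
contact_force: [5.0, 0.5, 3.3]
gripper_width: 0.118
grasp_force: 41.1
```

Request:
send_rows --deltas "0 -0.015 0.002 0; 0 -0.029 0.006 0; 0 -0.043 0.010 0; 0 -0.055 0.015 0; 0 -0.063 0.018 0"

```text
t: 6.3
eef_pos: [0.5495, -0.2657, 0.2805]
tool_rot: [0.003, -0.034, 0.999, -0.001]
contact_force: [8.5, 1.5, -0.5]
gripper_width: 0.124
grasp_force: 40.3
```

Request:
send_rows --deltas "0 -0.005 0.003 0; 0 -0.008 0.004 0; 0 -0.008 0.004 0"

```text
t: 6.6
eef_pos: [0.5498, -0.2707, 0.2778]
tool_rot: [0.002, -0.035, 0.999, 0.001]
contact_force: [1.3, 8.3, 10.8]
gripper_width: 0.12
grasp_force: 41.7
```

Request:
send_rows --deltas "0 0 0 0; 0 0 0 0; 0 0 -.02 0; 0 0 -.05 0; 0 0 -.07 0" --claw 0.4

```text
t: 7.1
eef_pos: [0.5469, -0.2739, 0.3466]
tool_rot: [-0.0, -0.033, 0.999, -0.0]
contact_force: [0.4, -0.5, -0.2]
gripper_width: 0.397
grasp_force: 0.0
```

```bash
python3 - <<'E'
from h import *
p=shot('scene','scene3.png');lm(p,['lid_handle','lid_hinge','jar_rim','jar_neck'])
p=shot('top','top3.png');lm(p,['lid_handle','jar_rim','jar_neck','canister_mid'])
plan((.483,.2605,.20),16.5)
E
```

```text
lid_handle [ 0.5485 -0.2729  0.2827] 0.89
lid_hinge [ 0.5391 -0.1749  0.0953] 0.69
jar_rim [ 0.5797 -0.0794  0.1389] 0.68
jar_neck [ 0.5831 -0.0789  0.1278] 0.8
lid_handle [ 0.5498 -0.2704  0.2837] 0.72
jar_rim [ 0.5851 -0.0824  0.1387] 0.79
jar_neck [ 0.5841 -0.0786  0.1288] 0.83
canister_mid [ 0.4853 -0.0843  0.0664] 0.84
delta mm [ 27.8 536.2 144.7] spin -12.635521654682293 yaw -176.14 q7 2.12
```

View pics/scene3.png

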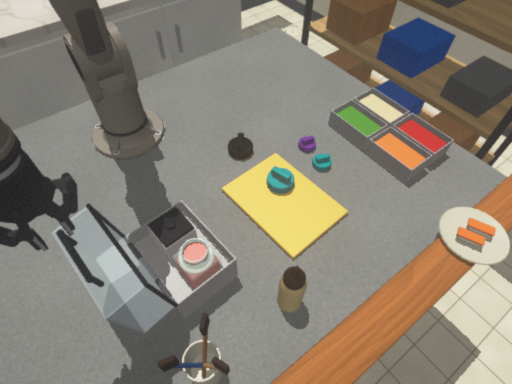

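The scene picture shows the lid leaning back on its stop (handle about (75,250)), the jar mouth at about (195,255) and the cap at (281,178). I'll look at the jar with the wrist camera as the arm passes over.

Request:
send_rows --deltas ".002 .05 0 0; .005 .1 0 0; .008 .15 0 0; .01 .2 0 0; .013 .25 0 0" --claw 0.5

```text
t: 8.1
eef_pos: [0.517, -0.0228, 0.3451]
tool_rot: [0.0, -0.034, 0.999, -0.0]
contact_force: [0.8, 0.1, -0.0]
gripper_width: 0.498
grasp_force: 0.0
```

Request:
send_rows --deltas ".002 .045 0 -2.5; .005 .09 0 -5; .008 .09 0 -7.5; .008 .09 0 -10; .008 .09 0 -12.6"

```text
t: 8.6
eef_pos: [0.5034, 0.065, 0.345]
tool_rot: [-0.0, -0.145, 0.989, -0.0]
contact_force: [-0.2, 0.4, 0.3]
gripper_width: 0.497
grasp_force: 0.0
```

```bash
python3 - <<'E'
from h import *
p=shot('wrist','wrist4.png');lm(p,['jar_rim','jar_neck','cap_bar','cap_mid'])
w=cloud(p);c=np.array([.584,-.08])
m=(np.linalg.norm(w[...,:2]-c,axis=-1)<.045)&(abs(w[...,2]-.143)<.006)
P=w[m][:,:2];print(len(P),w[m][:,2].mean())
if len(P)>5: print(cv2.minEnclosingCircle((P*1000).astype(np.float32)))
plan((.483,.2605,.15),16.5)
E
```

```text
jar_rim [ 0.5827 -0.0774  0.1354] 0.55
jar_neck [ 0.5852 -0.0796  0.1336] 0.74
cap_bar [0.4964 0.4216 0.0288] 0.96
cap_bar [0.2909 0.2483 0.0404] 0.86
cap_bar [0.4079 0.4373 0.031 ] 0.72
cap_bar [0.489  0.263  0.0536] 0.63
cap_mid [0.4111 0.4368 0.0189] 0.83
cap_mid [0.2943 0.2458 0.0303] 0.6
cap_mid [0.4903 0.4227 0.0187] 0.59
cap_mid [0.4849 0.2579 0.0404] 0.55
272 0.13800982146279736
((584.611328125, -77.77229309082031), 30.332447052001953)
delta mm [-35.6 193.9 195.1] spin -0.10814408172740286 yaw -163.61 q7 1.63
```

View pics/wrist4.png

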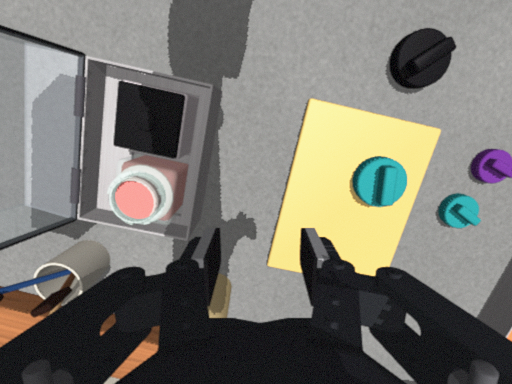

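The wrist picture shows the jar mouth at (135,198), the target cap at (380,182) with its bar upright in the image, and the purple, black and small teal caps at the right.

Request:
send_rows --deltas "-.008 .04 .03 0; -.016 .08 .06 0; -.024 .12 .09 0; -.032 .16 .12 0; -.036 .194 .15 0"

```text
t: 9.35
eef_pos: [0.4832, 0.2629, 0.1945]
tool_rot: [0.001, -0.143, 0.99, 0.0]
contact_force: [0.6, -0.3, 0.2]
gripper_width: 0.497
grasp_force: 0.0
```

Request:
send_rows --deltas "0 0 .03 0; 0 0 .045 0; 0 0 .045 0"

```text
t: 9.65
eef_pos: [0.4816, 0.2601, 0.1478]
tool_rot: [-0.002, -0.143, 0.99, -0.001]
contact_force: [-0.6, -0.0, 0.7]
gripper_width: 0.498
grasp_force: 0.0
```

```bash
python3 - <<'E'
from h import *
p=shot('wrist','wrist5.png');lm(p,['cap_bar','cap_mid']);w=cloud(p)
m=(np.linalg.norm(w[...,:2]-[.484,.26],axis=-1)<.04)&(w[...,2]>.06)&(w[...,2]<.074)
r=cv2.minAreaRect((w[m][:,:2]*1000).astype(np.float32));print(m.sum(),r)
plan((.483,.2605,.055),16.5)
E
```

```text
cap_bar [0.4932 0.4178 0.0319] 0.74
cap_bar [0.4837 0.2617 0.0569] 0.73
cap_bar [0.4065 0.4411 0.0325] 0.59
cap_mid [0.4082 0.4381 0.0186] 0.97
cap_mid [0.4849 0.2598 0.0417] 0.95
cap_mid [0.4898 0.4236 0.0203] 0.72
1742 ((482.1903076171875, 260.8484191894531), (58.96335220336914, 19.3739070892334), 15.895228385925293)
delta mm [ 1.2 -0.2 96.3] spin -0.09035492061286732 yaw -163.59 q7 1.27
```

View pics/wrist5.png

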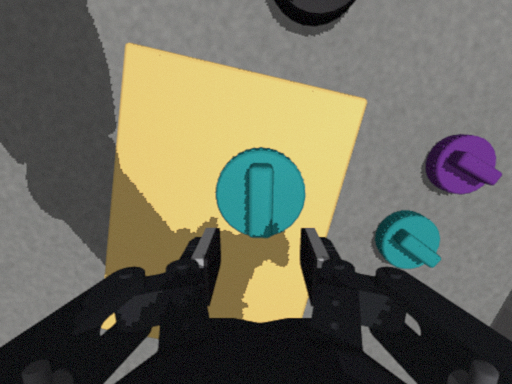

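The bar is centred between the fingers at (260,195), so I descend and grip.

Request:
send_rows --deltas ".001 0 .03 0.5; .001 0 .06 .5; .001 0 .085 .5; .001 0 .097 .5; .001 0 .097 .5"

```text
t: 10.3
eef_pos: [0.4821, 0.2602, 0.0529]
tool_rot: [-0.001, -0.139, 0.99, -0.0]
contact_force: [0.1, -0.4, 0.7]
gripper_width: 0.497
grasp_force: 0.0
```

Request:
send_rows --deltas "0 0 0 0; 0 0 0 0; 0 0 0 0; 0 0 0 0; 0 0 0 0" --claw 0 --force 40

```text
t: 10.8
eef_pos: [0.4835, 0.2613, 0.055]
tool_rot: [0.001, -0.139, 0.99, 0.001]
contact_force: [-0.7, -0.9, 7.0]
gripper_width: 0.226
grasp_force: 40.6
```

Request:
send_rows --deltas "0 0 -.04 0; 0 0 -.08 0; 0 0 -.12 0; 0 0 -.16 0; 0 0 -.2 0"

```text
t: 11.3
eef_pos: [0.4818, 0.2603, 0.2555]
tool_rot: [0.0, -0.139, 0.99, 0.0]
contact_force: [0.7, 0.0, -1.9]
gripper_width: 0.221
grasp_force: 39.6
```

```bash
python3 - <<'E'
from h import *
plan((.584,-.079,.255),106)
E
```

```text
delta mm [  -5.  -354.3    0.4] spin 89.96246619915235 yaw -164.04 q7 1.26
```

Request:
send_rows --deltas "0 -.045 0 0; 0 -.09 0 0; 0 -.135 0 0; 0 -.18 0 0; 0 -.225 0 0"

```text
t: 11.8
eef_pos: [0.5441, 0.0425, 0.2539]
tool_rot: [0.0, -0.139, 0.99, 0.0]
contact_force: [0.5, 0.3, -1.0]
gripper_width: 0.223
grasp_force: 39.6
```

Request:
send_rows --deltas "0 0 0 0; 0 0 0 0"

```text
t: 12.0
eef_pos: [0.544, 0.043, 0.2536]
tool_rot: [0.0, -0.137, 0.991, 0.0]
contact_force: [-0.1, 0.3, -0.8]
gripper_width: 0.226
grasp_force: 39.7
```

```bash
python3 - <<'E'
from h import *
p=shot('wrist','wrist6.png');lm(p,['jar_rim','jar_neck','cap_bar','cap_mid'])
w=cloud(p);np.savez('w6.npz',w=w,img=p['img'])
o,r=obs();print(o['eef_pos'])
c=np.array([.584,-.079])
m=(np.linalg.norm(w[...,:2]-c,axis=-1)<.045)&(w[...,2]>.128)&(w[...,2]<.155)
print(np.histogram(w[m][:,2],12))
plan((.584,-.079,.255),106)
E
```

```text
jar_rim [ 0.5875 -0.0784  0.1388] 0.85
jar_neck [ 0.5851 -0.0807  0.1313] 0.94
cap_bar [0.547  0.0444 0.2554] 0.66
cap_mid [0.29   0.2466 0.0277] 0.87
cap_mid [0.5473 0.0406 0.2421] 0.8
cap_mid [ 0.5858 -0.0772  0.1402] 0.56
cap_mid [ 0.5412 -0.1715  0.1002] 0.47
[0.54376985 0.04591615 0.25331161]
(array([177, 104,  70,  73,  68,  70, 102, 110, 185, 295, 209,  18]), array([0.12800071, 0.12901433, 0.13002795, 0.13104157, 0.13205519,
       0.13306881, 0.13408243, 0.13509605, 0.13610967, 0.13712329,
       0.13813691, 0.13915054, 0.14016416]))
delta mm [  -4.  -131.2   -1.8] spin -89.8759350656972 yaw -163.88 q7 1.71
```

View pics/wrist6.png

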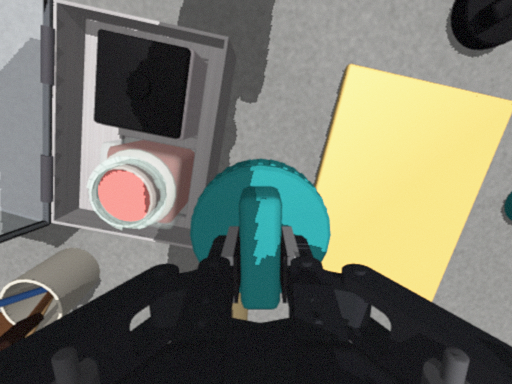

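The wrist picture shows the cap held level at (260,230) and the jar rim at (127,193). I fit circles to the rim and the cap top.

```bash
python3 - <<'E'
import numpy as np
from scipy.optimize import least_squares
w=np.load('w6.npz')['w'];img=np.load('w6.npz')['img']
def circ(P,c,label,r0):
    f=lambda a:np.hypot(P[:,0]-a[0],P[:,1]-a[1])-a[2]
    s=least_squares(f,[*c,r0],loss='soft_l1',f_scale=.001);print(label,len(P),s.x.round(4),np.abs(s.fun).mean().round(4))
c=np.array([.584,-.079])
d=np.linalg.norm(w[...,:2]-c,axis=-1)
m=(d<.04)&(d>.02)&(w[...,2]>.1355)&(w[...,2]<.142);P=w[m]
print(np.percentile(P[:,0],[1,99]),np.percentile(P[:,1],[1,99]),'mid',np.percentile(P[:,:2],[1,99],axis=0).mean(0)); circ(P,c,'rim',.03)
# pink disc
i=img.astype(int);m=(d<.045)&(i[...,0]>190)&(i[...,1]<130)&(w[...,2]>.1);P=w[m];print('pink',P.mean(0),np.percentile(P[:,:2],[1,99],axis=0).mean(0))
# cap skirt top: teal, outer boundary
m=(i[...,1]>i[...,0]+50)&(np.linalg.norm(w[...,:2]-[.545,.044],axis=-1)<.06)&(w[...,2]>.2)
P=w[m];zf=P[:,2];print('cap z hist',np.histogram(zf,8))
F=P[(zf>.232)&(zf<.25)];a=np.arctan2(F[:,1]-.044,F[:,0]-.545);rr=np.hypot(F[:,1]-.044,F[:,0]-.545)
E=[]
for k in np.arange(-np.pi,np.pi,.12):
    s=abs(a-k)<.06
    if s.sum()>5 and rr[s].max()>.036:E.append(F[s][rr[s].argmax()])
circ(np.array(E),[.545,.044],'cap edge',.04)
E
```

```text
[0.55495229 0.61387659] [-0.10674231 -0.04787475] mid [ 0.58441444 -0.07730853]
rim 772 [ 0.5847 -0.0775  0.0284] 0.0009
pink [ 0.57811231 -0.07335833  0.1249709 ] [ 0.58083126 -0.08030918]
cap z hist (array([  56,  116,  237, 6184,  327,  126,  135, 4416]), array([0.21473858, 0.22145188, 0.22816518, 0.23487848, 0.24159178,
       0.24830507, 0.25501837, 0.26173167, 0.26844497]))
cap edge 33 [0.5419 0.0431 0.0392] 0.0002
```

Request:
send_rows --deltas ".019 -.02 0 8; .038 -.04 0 16; .057 -.06 0 24; .076 -.08 0 32; .095 -.1 0 40"

```text
t: 12.75
eef_pos: [0.4798, -0.0779, 0.2534]
tool_rot: [0.0, 0.21, 0.978, 0.0]
contact_force: [0.1, 0.4, -0.9]
gripper_width: 0.222
grasp_force: 39.6
```

Request:
send_rows --deltas "0 0 0 8.5; 0 0 0 17; 0 0 0 25.5; 0 0 0 34; 0 0 0 42"

```text
t: 13.25
eef_pos: [0.4803, -0.077, 0.2533]
tool_rot: [-0.0, 0.547, 0.837, 0.0]
contact_force: [0.4, 0.0, -0.4]
gripper_width: 0.224
grasp_force: 39.6
```

Request:
send_rows --deltas "0 0 0 8; 0 0 0 8; 0 0 0 8; 0 0 0 8"

```text
t: 13.65
eef_pos: [0.4803, -0.0777, 0.2533]
tool_rot: [-0.0, 0.601, 0.799, 0.0]
contact_force: [0.1, 0.0, -1.1]
gripper_width: 0.229
grasp_force: 39.6
```

```bash
cat >> h.py <<'E'
from scipy.optimize import least_squares
def circ(P,c,label,r0):
    f=lambda a:np.hypot(P[:,0]-a[0],P[:,1]-a[1])-a[2]
    s=least_squares(f,[*c,r0],loss='soft_l1',f_scale=.001);print(label,len(P),s.x.round(4),np.abs(s.fun).mean().round(4));return s.x
def relfit(name=None):
    p=shot('wrist',name);w=cloud(p);i=p['img'].astype(int);o,r=obs();t=o['eef_pos'];print('tcp',t)
    d=np.linalg.norm(w[...,:2]-[.5845,-.078],axis=-1)
    m=(d<.04)&(d>.02)&(w[...,2]>.1355)&(w[...,2]<.146);J=circ(w[m],[.5845,-.078],'rim',.03)
    m=(i[...,1]>i[...,0]+50)&(np.linalg.norm(w[...,:2]-t[:2],axis=-1)<.06)&(abs(w[...,2]-t[2]+.0135)<.007)
    F=w[m];v=F[:,:2]-t[:2];a=np.arctan2(v[:,1],v[:,0]);rr=np.hypot(*v.T);E=[]
    for k in np.arange(-np.pi,np.pi,.12):
        s=abs(a-k)<.06
        if s.sum()>5 and rr[s].max()>.036:E.append(F[s][rr[s].argmax()])
    C=circ(np.array(E),t[:2],'cap',.04);d=np.r_[J[:2]-C[:2],0]
    print('cap z',np.median(F[:,2]),'cap->rim world',d,'tool',r.T@d,'q7',o['q'][6])
E
python3 -c "
from h import *
relfit('wrist7.png')"
```

```text
tcp [ 0.48029311 -0.07777133  0.25332815]
rim 704 [ 0.584  -0.0777  0.0284] 0.0009
cap 33 [ 0.4801 -0.0745  0.0392] 0.0001
cap z 0.24031765421475387 cap->rim world [ 0.1038663  -0.00324857  0.        ] tool [-3.19572113e-02  9.88812310e-02  3.76543788e-06] q7 0.39746244938198483
```

View pics/wrist7.png

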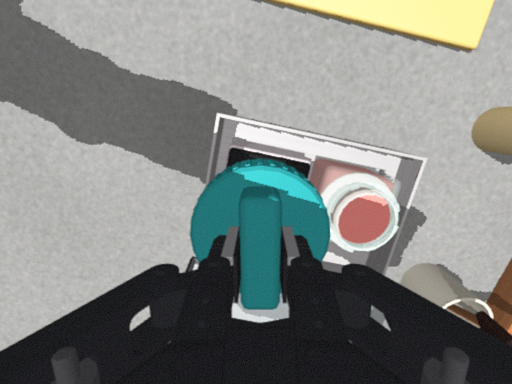

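The wrist picture shows the cap at (260,230) and the jar rim at (362,215), with the bar gripped 3 mm off centre along its length. I move over the jar and lower.

Request:
send_rows --deltas "-.011 .033 0 0; -.022 .066 0 0; -.032 .099 .0 0; -.032 .099 .03 0; -.032 .099 .058 0"

```text
t: 14.2
eef_pos: [0.5857, -0.0814, 0.1946]
tool_rot: [0.001, 0.601, 0.799, 0.0]
contact_force: [-0.4, -0.1, -1.3]
gripper_width: 0.224
grasp_force: 39.8
```

Request:
send_rows --deltas "0 0 0 0; 0 0 .005 0; 0 0 .01 0; 0 0 .014 0; 0 0 .017 0"

```text
t: 14.7
eef_pos: [0.5846, -0.0815, 0.1788]
tool_rot: [0.0, 0.602, 0.799, 0.0]
contact_force: [-0.0, -0.0, -1.6]
gripper_width: 0.223
grasp_force: 39.6
```

```bash
python3 - <<'E'
from h import *
o,r=obs();print(o['eef_pos'],o['contact_force'],o['q'][6])
p=shot('scene','scene8.png');lm(p,['cap_mid','jar_rim'])
a=cv2.imread('pics/scene8.png')[180:340,40:300];cv2.imwrite('pics/scene8c.png',cv2.resize(a,None,fx=3,fy=3)[:600,:800])
E
```

```text
[ 0.58461496 -0.08150441  0.17881181] [-0.0442001  -0.00684901 -1.62553572] 0.5064339189510711
cap_mid [0.2933 0.2526 0.0287] 0.94
cap_mid [ 0.5844 -0.0814  0.1641] 0.9
cap_mid [0.4064 0.4395 0.0181] 0.65
cap_mid [0.4898 0.417  0.0205] 0.51
jar_rim [ 0.5817 -0.0789  0.1433] 0.8
```

View pics/scene8c.png

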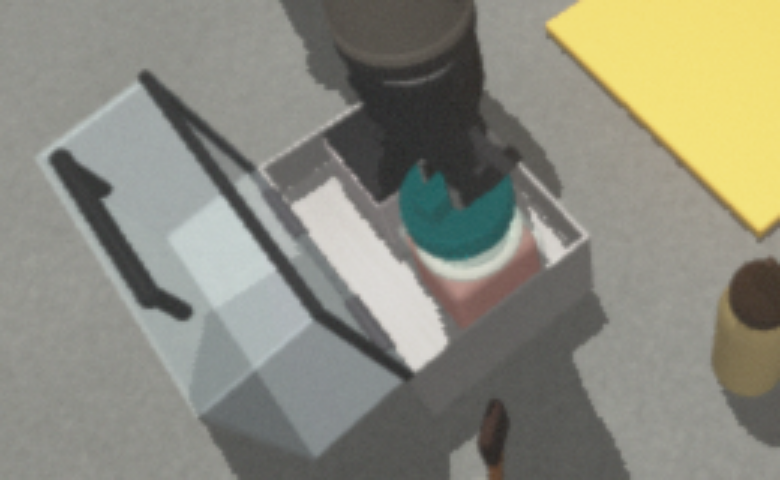

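The cap sits over the jar neck with no side force. I lower it gently until contact.

Request:
send_rows --deltas "0 0 .002 0; 0 0 .004 0; 0 0 .006 0; 0 0 .006 0"

```text
t: 15.25
eef_pos: [0.5844, -0.0812, 0.1721]
tool_rot: [-0.0, 0.602, 0.799, 0.0]
contact_force: [0.6, 0.6, -1.6]
gripper_width: 0.225
grasp_force: 39.7
```

Request:
send_rows --deltas "0 0 .0015 0; 0 0 .003 0; 0 0 .003 0"

```text
t: 15.55
eef_pos: [0.5845, -0.0814, 0.1692]
tool_rot: [0.0, 0.602, 0.799, 0.0]
contact_force: [2.1, 0.4, -1.8]
gripper_width: 0.224
grasp_force: 39.6
```

Request:
send_rows --deltas "0 0 0 0; 0 0 0 0; 0.001 0 -.002 0; .003 0 -.004 0; .003 0 -.005 0" --claw 0.265

```text
t: 16.05
eef_pos: [0.5835, -0.0784, 0.1746]
tool_rot: [0.0, 0.602, 0.799, 0.0]
contact_force: [-0.3, 0.0, -0.2]
gripper_width: 0.262
grasp_force: 0.0
```

```bash
cat >> h.py <<'E'
def capz(name=None):
    p=shot('wrist',name);w=cloud(p);i=p['img'].astype(int);o,r=obs();t=o['eef_pos']
    g=(i[...,1]>i[...,0]+40)
    d=np.linalg.norm(w[...,:2]-[.5845,-.078],axis=-1)
    m=g&(d<.036);F=w[m];F=F[F[:,2]<np.percentile(F[:,2],95)-.012]
    m2=g&(d<.05)&(abs(w[...,2]-np.median(F[:,2]))<.005)
    G=w[m2];v=G[:,:2]-[.5845,-.078];a=np.arctan2(v[:,1],v[:,0]);rr=np.hypot(*v.T);E=[]
    for k in np.arange(-np.pi,np.pi,.12):
        s=abs(a-k)<.06
        if s.sum()>5 and rr[s].max()>.034:E.append(G[s][rr[s].argmax()])
    print('flat top z',np.median(F[:,2]).round(4),'cap_mid-rim',(np.median(F[:,2])-.0005-.143).round(4),'tcp',t.round(4),'q7',o['q'][6].round(3),'f',o['contact_force'].round(1),'tq',o['torque'].round(2))
    C=circ(np.array(E),[.5845,-.078],'cap',.04)
    T=w[g&(d<.05)];T=T[T[:,2]>np.median(F[:,2])+.018]
    rect=cv2.minAreaRect((T[:,:2]*1000).astype(np.float32));print('bar',np.round(rect[0],1),np.round(rect[1],1),round(rect[2],1),'topz',np.median(T[:,2]).round(4),'yaw',np.degrees(np.arctan2(r[1,0],r[0,0])).round(1))
E
python3 -c "
from h import *
capz()"
```

```text
flat top z 0.1533 cap_mid-rim 0.0098 tcp [ 0.5836 -0.0785  0.1748] q7 0.503 f [0.9 0.2 1.3] tq [ 0.02 -0.04 -0.02]
cap 39 [ 0.5847 -0.0784  0.0394] 0.0003
bar [577.5 -80.5] [36.1 59.6] 16.6 topz 0.1789 yaw 106.0
```

Request:
send_rows --deltas "0 0 0 -4; 0 0 0 -8; 0 0 0 -12; 0 0 0 -16; 0 0 0 -20"

```text
t: 16.6
eef_pos: [0.5836, -0.0787, 0.1745]
tool_rot: [0.0, 0.453, 0.892, 0.0]
contact_force: [-0.0, 0.4, -0.6]
gripper_width: 0.265
grasp_force: 0.0
```

```bash
python3 -c "
from h import *
capz()"
```

```text
flat top z 0.1515 cap_mid-rim 0.008 tcp [ 0.5835 -0.0788  0.1745] q7 0.816 f [ 0.7 -0.2  0.8] tq [-0.04 -0.1   0.02]
cap 38 [ 0.5839 -0.0775  0.0392] 0.0002
bar [578.1 -81.5] [36.8 59.4] 34.7 topz 0.1771 yaw 126.3
```

Request:
send_rows --deltas "0 0 0 -4; 0 0 0 -8; 0 0 0 -12; 0 0 0 -16; 0 0 0 -20"

```text
t: 17.15
eef_pos: [0.5845, -0.079, 0.1755]
tool_rot: [0.001, 0.292, 0.956, 0.0]
contact_force: [-0.4, -0.5, 6.9]
gripper_width: 0.266
grasp_force: 7.1
```

```bash
python3 -c "
from h import *
capz('wrist9.png')"
```

```text
flat top z 0.1527 cap_mid-rim 0.0092 tcp [ 0.5845 -0.079   0.1756] q7 1.125 f [-0.3  0.5  5.3] tq [-0.01 -0.02 -0.11]
cap 38 [ 0.5843 -0.0778  0.0392] 0.0003
bar [580.2 -83.2] [37.5 59.6] 52.1 topz 0.1783 yaw 146.2
```

View pics/wrist9.png

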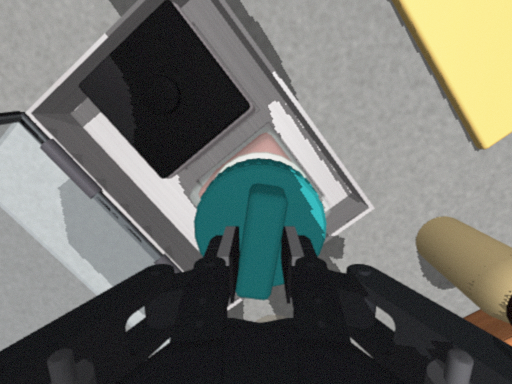

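The picture shows the cap sitting level on the jar with the bar between loose fingers. It is rising along the thread, so I continue backwards.

Request:
send_rows --deltas "0 0 0 -4; 0 0 0 -8; 0 0 0 -12; 0 0 0 -16; 0 0 0 -20"

```text
t: 17.7
eef_pos: [0.5856, -0.0792, 0.1768]
tool_rot: [0.003, 0.122, 0.992, 0.0]
contact_force: [-1.0, 0.7, 11.8]
gripper_width: 0.267
grasp_force: 12.7
```

```bash
python3 -c "
from h import *
capz()"
```

```text
flat top z 0.1541 cap_mid-rim 0.0106 tcp [ 0.5856 -0.0792  0.1768] q7 1.437 f [-0.3 -0.5 11.7] tq [ 0.02  0.02 -0.25]
cap 38 [ 0.5851 -0.0782  0.0391] 0.0003
bar [583.  -80.5] [42.7 58.6] 44.7 topz 0.1797 yaw 166.2
```

Request:
send_rows --deltas "0 0 -.001 -4; 0 0 -.002 -8; 0 0 -.002 -12; 0 0 -.002 -16; 0 0 -.002 -20"

```text
t: 18.25
eef_pos: [0.5837, -0.0784, 0.1765]
tool_rot: [0.0, -0.053, 0.999, 0.0]
contact_force: [-0.1, 2.3, 1.2]
gripper_width: 0.262
grasp_force: 0.5
```

```bash
python3 -c "
from h import *
capz()"
```

```text
flat top z 0.1486 cap_mid-rim 0.0051 tcp [ 0.5836 -0.0784  0.1765] q7 1.75 f [0.5 0.6 1. ] tq [ 0.19  0.02 -0.02]
cap 37 [ 0.5835 -0.0776  0.0392] 0.0002
bar [583.2 -78. ] [45.3 56. ] 54.4 topz 0.1743 yaw -173.8
```

The cap has dropped about 6 to 7 mm into its thread. Now I turn it clockwise.

Request:
send_rows --deltas "0 0 .003 4; 0 0 .005 10; 0 0 .005 17; 0 0 .005 24; 0 0 .005 30"

```text
t: 18.8
eef_pos: [0.5833, -0.0788, 0.1711]
tool_rot: [-0.0, 0.212, 0.977, -0.0]
contact_force: [-0.2, -0.6, 0.2]
gripper_width: 0.265
grasp_force: 0.4
```

Request:
send_rows --deltas "0 0 .0005 5; 0 0 .001 10; 0 0 .0015 15; 0 0 .002 20; 0 0 .0025 25"

```text
t: 19.3
eef_pos: [0.5836, -0.0787, 0.169]
tool_rot: [0.0, 0.418, 0.909, 0.0]
contact_force: [0.1, 0.6, 1.0]
gripper_width: 0.263
grasp_force: 1.4
```

```bash
python3 -c "
from h import *
capz()"
```

```text
flat top z 0.1453 cap_mid-rim 0.0018 tcp [ 0.5836 -0.0787  0.1689] q7 0.882 f [-0.5  0.8  0.2] tq [-0.03 -0.03 -0.01]
cap 38 [ 0.5841 -0.0779  0.0392] 0.0003
bar [581.7 -81.7] [35.8 59.6] 57.0 topz 0.1709 yaw 130.4
```

Request:
send_rows --deltas "0 0 .0005 5; 0 0 .001 10; 0 0 .0015 15; 0 0 .002 20"

```text
t: 19.75
eef_pos: [0.5839, -0.0786, 0.1672]
tool_rot: [0.0, 0.568, 0.823, 0.0]
contact_force: [0.8, 0.2, 0.9]
gripper_width: 0.261
grasp_force: 1.8
```

Request:
send_rows --deltas "0 0 0 3; 0 0 0 6; 0 0 0 9; 0 0 0 9"

```text
t: 20.15
eef_pos: [0.5838, -0.0784, 0.1669]
tool_rot: [0.0, 0.63, 0.777, 0.0]
contact_force: [0.1, 1.4, 0.6]
gripper_width: 0.267
grasp_force: 2.0
```

```bash
python3 -c "
from h import *
capz()"
```

```text
flat top z 0.1433 cap_mid-rim -0.0002 tcp [ 0.5838 -0.0784  0.1669] q7 0.449 f [0.7 1.1 0.4] tq [ 0.15 -0.31  0.06]
cap 38 [ 0.5845 -0.0778  0.0394] 0.0002
bar [580.4 -80.2] [35.7 60.2] 28.0 topz 0.1689 yaw 102.0
```

Request:
send_rows --deltas "0 0 0 3; 0 0 0 6; 0 0 0 6"

```text
t: 20.5
eef_pos: [0.5839, -0.0781, 0.167]
tool_rot: [0.0, 0.668, 0.744, 0.0]
contact_force: [1.6, 2.0, 0.5]
gripper_width: 0.272
grasp_force: 15.9
```

```bash
python3 -c "
from h import *
o,r=obs();print(o['torque'],o['grasp_force'],o['gripper_width'],np.degrees(np.arctan2(r[1,0],r[0,0])))"
```

```text
[ 0.29753942 -0.32735474  0.57660132] 15.940514740068465 0.2717130918288482 96.11829406672604
```

Request:
send_rows --deltas "0 0 0 3; 0 0 0 6; 0 0 0 6; 0 0 0 6"

```text
t: 20.9
eef_pos: [0.584, -0.0783, 0.1671]
tool_rot: [0.0, 0.706, 0.708, 0.0]
contact_force: [3.1, 1.6, 1.7]
gripper_width: 0.266
grasp_force: 49.0
```

```bash
python3 -c "
from h import *
o,r=obs();print(o['torque'],o['grasp_force'])
capz()"
```

```text
[ 0.15573096 -0.59884564  1.10674094] 49.04990337789059
flat top z 0.1432 cap_mid-rim -0.0003 tcp [ 0.5841 -0.0783  0.1671] q7 0.268 f [2.5 2.3 2.3] tq [ 0.29 -0.69  1.11]
cap 38 [ 0.5847 -0.0775  0.0395] 0.0003
bar [581.5 -78.4] [33.8 59.7] 25.7 topz 0.1688 yaw 90.2
```

Firm end stop: torque rises and z is unchanged, so the cap is home. I release and go to the handle.

Request:
send_rows --deltas "0 0 0 -4; 0 0 0 -8; 0 0 0 -8; 0 0 0 -8" --claw 0.4

```text
t: 21.35
eef_pos: [0.5828, -0.0792, 0.1665]
tool_rot: [-0.001, 0.657, 0.754, -0.0]
contact_force: [0.1, -0.4, 1.2]
gripper_width: 0.396
grasp_force: 0.0
```

Request:
send_rows --deltas "0 0 -.03 0; 0 0 -.07 0; 0 0 -.11 0; 0 0 -.15 0; 0 0 -.18 0"

```text
t: 21.85
eef_pos: [0.5835, -0.0792, 0.3494]
tool_rot: [0.001, 0.657, 0.754, 0.001]
contact_force: [0.1, 0.2, 0.9]
gripper_width: 0.4
grasp_force: 0.0
```

```bash
python3 - <<'E'
from h import *
p=shot('top');lm(p,['lid_handle'])
p=shot('scene');lm(p,['lid_handle','cap_mid'])
capz()
plan((.549,-.272,.345),4)
E
```

```text
lid_handle [ 0.5482 -0.2743  0.2828] 0.62
cap_mid [ 0.5848 -0.0791  0.1413] 0.95
cap_mid [0.491  0.4189 0.0179] 0.69
cap_mid [0.2921 0.2545 0.0238] 0.65
cap_mid [0.4073 0.4353 0.0173] 0.51
flat top z 0.143 cap_mid-rim -0.0005 tcp [ 0.5826 -0.0786  0.3454] q7 0.299 f [-0.5  0.1 -0.5] tq [-0.02 -0.02 -0.03]
cap 49 [ 0.5847 -0.0772  0.0389] 0.0003
bar [584.3 -78. ] [19.9 59.9] 17.7 topz 0.1686 yaw 97.9
delta mm [-187.   -60.     0.4] spin -86.08060505327902 yaw 97.92 q7 0.3
```

Request:
send_rows --deltas "-.037 -.012 0 -8; -.075 -.024 0 -16; -.112 -.036 0 -24; -.15 -.048 0 -32; -.187 -.06 0 -40"

```text
t: 22.65
eef_pos: [0.5488, -0.2734, 0.3451]
tool_rot: [-0.002, 0.356, 0.934, -0.0]
contact_force: [-0.3, 0.9, -0.4]
gripper_width: 0.401
grasp_force: 0.0
```

Request:
send_rows --deltas "0 0 0 -8.5; 0 0 0 -17; 0 0 0 -25.5; 0 0 0 -34; 0 0 0 -42"

```text
t: 23.15
eef_pos: [0.5492, -0.2719, 0.3449]
tool_rot: [-0.002, -0.002, 1.0, 0.001]
contact_force: [0.8, -0.0, 0.2]
gripper_width: 0.401
grasp_force: 0.0
```

Request:
send_rows --deltas "0 0 0 -4; 0 0 0 -4; 0 0 0 -4"

```text
t: 23.45
eef_pos: [0.5495, -0.272, 0.3456]
tool_rot: [-0.001, -0.033, 0.999, 0.0]
contact_force: [0.1, -0.3, 0.3]
gripper_width: 0.402
grasp_force: 0.0
```

```bash
python3 - <<'E'
from h import *
p=shot('wrist');lm(p,['lid_handle'])
plan((.549,-.272,.277),4)
E
```

```text
lid_handle [ 0.551  -0.2719  0.282 ] 0.73
delta mm [ 0.6  0.1 69.1] spin -0.12956795468278415 yaw -176.13 q7 2.09
```

Request:
send_rows --deltas "0 0 .025 0; 0 0 .05 0; 0 0 .068 0; 0 0 .068 0"

```text
t: 23.95
eef_pos: [0.5485, -0.2712, 0.2759]
tool_rot: [-0.003, -0.034, 0.999, 0.001]
contact_force: [0.3, -0.6, 0.1]
gripper_width: 0.403
grasp_force: 0.0
```

Request:
send_rows --deltas "0 0 0 0; 0 0 0 0; 0 0 0 0; 0 0 0 0" --claw 0 --force 40

```text
t: 24.35
eef_pos: [0.5502, -0.2706, 0.2798]
tool_rot: [0.0, -0.035, 0.999, 0.001]
contact_force: [-2.4, 5.1, 1.4]
gripper_width: 0.117
grasp_force: 39.7
```

```bash
python3 -c "
import numpy as np
f0=np.radians(17.1)
for s in range(100,0,-20):
    r=[]
    for k in range(1,6):
        a=f0+np.radians(s);b=f0+np.radians(s-4*k)
        r.append('0 %.3f %.3f 0'%(.211*(np.cos(b)-np.cos(a)),-.211*(np.sin(b)-np.sin(a))))
    print('; '.join(r))"
```

```text
0 0.013 -0.006 0; 0 0.027 -0.012 0; 0 0.041 -0.016 0; 0 0.055 -0.019 0; 0 0.070 -0.022 0
0 0.015 -0.001 0; 0 0.029 -0.002 0; 0 0.044 -0.001 0; 0 0.059 0.001 0; 0 0.073 0.004 0
0 0.014 0.004 0; 0 0.028 0.009 0; 0 0.042 0.014 0; 0 0.055 0.021 0; 0 0.068 0.029 0
0 0.012 0.008 0; 0 0.024 0.018 0; 0 0.034 0.028 0; 0 0.044 0.038 0; 0 0.054 0.050 0
0 0.008 0.012 0; 0 0.016 0.025 0; 0 0.023 0.038 0; 0 0.029 0.051 0; 0 0.033 0.065 0
```

Request:
send_rows --deltas "0 0.013 -0.006 0; 0 0.027 -0.012 0; 0 0.041 -0.016 0; 0 0.055 -0.019 0; 0 0.070 -0.022 0"

```text
t: 24.85
eef_pos: [0.5451, -0.2029, 0.3029]
tool_rot: [0.001, -0.034, 0.999, -0.001]
contact_force: [-0.3, -2.7, 4.0]
gripper_width: 0.124
grasp_force: 39.4
```

Request:
send_rows --deltas "0 0.015 -0.001 0; 0 0.029 -0.002 0; 0 0.044 -0.001 0; 0 0.059 0.001 0; 0 0.073 0.004 0"

```text
t: 25.35
eef_pos: [0.5395, -0.1281, 0.2987]
tool_rot: [0.0, -0.035, 0.999, 0.0]
contact_force: [-5.2, -1.0, 10.1]
gripper_width: 0.119
grasp_force: 42.1
```

Request:
send_rows --deltas "0 0.014 0.004 0; 0 0.028 0.009 0; 0 0.042 0.014 0; 0 0.055 0.021 0; 0 0.068 0.029 0"

```text
t: 25.85
eef_pos: [0.5344, -0.0592, 0.2682]
tool_rot: [-0.001, -0.035, 0.999, 0.001]
contact_force: [-2.8, 0.2, 2.0]
gripper_width: 0.121
grasp_force: 43.1
```

```bash
python3 -c "
from h import *
plan((.5275,.028,.151),4)"
```

```text
delta mm [  0.6  87.3 117.3] spin 0.03595803452333257 yaw -175.96 q7 1.69
```

Request:
send_rows --deltas "0 0.012 0.008 0; 0 0.024 0.018 0; 0 0.034 0.028 0; 0 0.044 0.038 0; 0 0.054 0.050 0"

```text
t: 26.35
eef_pos: [0.5303, -0.0062, 0.2169]
tool_rot: [-0.001, -0.035, 0.999, 0.0]
contact_force: [-2.8, -0.7, 1.2]
gripper_width: 0.12
grasp_force: 44.8
```

Request:
send_rows --deltas "0 0.008 0.012 0; 0 0.016 0.025 0; 0 0.023 0.038 0; 0 0.029 0.051 0; 0 0.032 0.062 0"

```text
t: 26.85
eef_pos: [0.5282, 0.0262, 0.1544]
tool_rot: [-0.001, -0.035, 0.999, 0.001]
contact_force: [-5.4, 5.3, 1.4]
gripper_width: 0.119
grasp_force: 45.6
```

```bash
python3 -c "
from h import *
plan((.5275,.028,.151),4)
p=shot('top');lm(p,['lid_handle'])"
```

```text
delta mm [0.5 1.8 3.4] spin 0.0505036747132408 yaw -175.95 q7 1.55
```

Request:
send_rows --deltas "0 .001 .002 0; 0 .001 .004 0; 0 .001 .004 0"

```text
t: 27.25
eef_pos: [0.5281, 0.0273, 0.151]
tool_rot: [-0.001, -0.035, 0.999, 0.001]
contact_force: [-6.8, 5.4, 1.5]
gripper_width: 0.121
grasp_force: 45.6
```

Request:
send_rows --deltas "0 0 0 0; 0 0 0 0; 0 0 -.02 0; 0 0 -.06 0; 0 0 -.1 0" --claw 0.4

```text
t: 27.75
eef_pos: [0.5296, 0.0244, 0.2528]
tool_rot: [0.0, -0.034, 0.999, -0.0]
contact_force: [1.3, 0.9, 0.8]
gripper_width: 0.401
grasp_force: 0.0
```

```bash
python3 - <<'E'
from h import *
p=shot('scene','scene10.png');lm(p,['lid_handle','cap_mid','sauce_mid','cup_mid'])
w=cloud(p)
o,r=obs();print(o['eef_pos'],o['t'])
cv2.imwrite('pics/scene10c.png',cv2.resize(cv2.imread('pics/scene10.png')[120:384,40:360],(640,528)))
E
```

```text
lid_handle [0.5238 0.0246 0.1565] 0.91
lid_handle [0.7672 0.0535 0.0571] 0.64
cap_mid [0.2897 0.2506 0.0274] 0.71
cap_mid [0.496  0.4164 0.0197] 0.54
cap_mid [0.4065 0.4374 0.0209] 0.54
cap_mid [ 0.7753 -0.1846  0.0419] 0.21
sauce_mid [0.7627 0.0544 0.0573] 0.67
cup_mid [ 0.7725 -0.1843  0.0428] 0.58
[0.52948471 0.02473606 0.25162105] 28.0
```

View pics/scene10c.png

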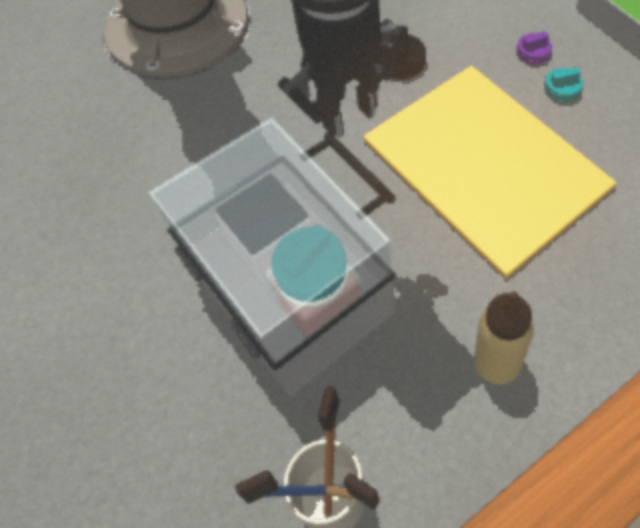

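The lid is shut with the capped jar at (310,265) and the canister at (262,212) under it. The bottle and cup have not moved, and the gripper is clear.

```bash
python3 -c "
from h import *
print(bot.hand_in())"
```

```text
the job is handed in; nothing more can be done
None
```

The job is handed in: the teal cap is screwed home on the ginger jar, the box lid is shut again, and the canister, sauce bottle and brush cup were left alone; the simulated clock read 28 s of the 72 s allowed just before hand-in.

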